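Load the sloped roller magazine with flat bars

TASK

Take the tape measure off the bar magazine and lay it flat on the bench, clear of the magazine. Then load the two flat bars one after the other: set each down gently across the upper half of the sloped rollers, between the side cheeks, let go and let it roll down, so that the first ends square against the stop and the second square against the first. Leave the other things on the bench where they are.

Things in the scene. Friction and masses are not known exactly. Their poses are not given: they have to be found in the camera images.
- magazine: the bar magazine: a low steel stand 230 long (x) by 300 wide (y), fixed to the bench, carrying a bed of 12 freely turning rollers (14 diameter, 250 long, 18 apart) that slopes at 10 degrees. Origin on the bench under its middle; z up, x level towards the high end of the slope (away from the robot, give or take its yaw), y along the rollers
- bed: the magazine's sloped bed. Origin: middle of the stop's face, in the plane of the roller tops, 52 above the bench. x runs up the slope, y along the rollers, z square to them. Rollers at x = 10 to 208. The stop, a strip across, is 6 thick (x = -6 to 0) and stands 14 above the rollers; the side cheeks' inner faces are at y = -126 and 126 and stand 12 above the rollers
- upper_half (a point): point on the roller plane at x = 150, y = 0 of the bed, in the middle of the upper half (axes as the bed). The middle of a bar set down in the upper half is at bed x = 95 to 200, its y axis along the bed's y. Let go, it rolls down by itself in 1 to 2 s; its middle comes to bed x = 21 at the stop, or 63 behind the first bar. The high end is open
- bar_a: grey flat steel bar with square ends, 235 long (its y axis), 42 wide (x) and 8 thick (z), about 0.6 kg, lying flat on the bench; origin at the middle of its underside. Its two ends are alike. The two bars are interchangeable
- bar_b: grey flat steel bar with square ends, 232 long (its y axis), 42 wide (x) and 8 thick (z), about 0.6 kg, lying flat on the bench; origin at the middle of its underside. Its two ends are alike. The two bars are interchangeable
- tape_measure: tape measure case lying on its side, 64 (x) by 79 (y) by 32 high (z), 0.29 kg; origin at the middle of its underside. It starts on the rollers, against the stop, its y axis pointing up the slope and its x axis along the rollers; the main case reaches x = -31 to 32, y = -32 to 39
- nut: bystander: hexagon nut lying flat, 26x30x13
- side_cutters: bystander: side cutters lying flat, 52x177x12
- marker: bystander: paint marker, 13 in diameter, 142 long (y), lying
- hex_key: bystander: bent hexagon key lying flat, 37x114x7

How it is judged:
On the way, in this order (a step that is already met when the one before it is completed fails the run):
1. the tape measure lies flat on the bench, let go, clear of the magazine, while no bar is on the rollers ((x of tape_measure in the frame of magazine above 0.15 m or x of tape_measure in the frame of magazine below -0.15 m or y of tape_measure in the frame of magazine above 0.17 m or y of tape_measure in the frame of magazine below -0.17 m) and ((height (world z) of tape_measure below 0.008 m and angle between tape_measure's own z axis and vertical below 0.15 rad) or (height (world z) of tape_measure below 0.04 m and angle between tape_measure's own z axis and vertical above 2.99 rad)) and linear speed of tape_measure below 0.02 m/s and contact force between the fingers and tape_measure below 0.05 N and contact force between magazine and bar_a below 0.01 N and contact force between magazine and bar_b below 0.01 N), for 0.2 s.
2. a bar lies on the rollers in their upper half, let go (((x of bar_a in the frame of bed between 0.095 and 0.2 m and y of bar_a in the frame of bed between -0.02 and 0.02 m and z of bar_a in the frame of bed between -0.005 and 0.006 m and contact force between the fingers and bar_a below 0.05 N) or (x of bar_b in the frame of bed between 0.095 and 0.2 m and y of bar_b in the frame of bed between -0.02 and 0.02 m and z of bar_b in the frame of bed between -0.005 and 0.006 m and contact force between the fingers and bar_b below 0.05 N))), for 0.04 s.
3. that bar has rolled down and lies square against the stop (((x of bar_a in the frame of bed between 0.017 and 0.026 m and y of bar_a in the frame of bed between -0.014 and 0.014 m and z of bar_a in the frame of bed between -0.004 and 0.004 m and angle between the y axis of bar_a and the y axis of bed, either way round below 0.06 rad and linear speed of bar_a below 0.02 m/s and contact force between the fingers and bar_a below 0.05 N) or (x of bar_b in the frame of bed between 0.017 and 0.026 m and y of bar_b in the frame of bed between -0.014 and 0.014 m and z of bar_b in the frame of bed between -0.004 and 0.004 m and angle between the y axis of bar_b and the y axis of bed, either way round below 0.06 rad and linear speed of bar_b below 0.02 m/s and contact force between the fingers and bar_b below 0.05 N))), for 0.2 s.
4. the other bar lies on the rollers in their upper half, let go (((x of bar_a in the frame of bed between 0.095 and 0.2 m and y of bar_a in the frame of bed between -0.02 and 0.02 m and z of bar_a in the frame of bed between -0.005 and 0.006 m and contact force between the fingers and bar_a below 0.05 N) or (x of bar_b in the frame of bed between 0.095 and 0.2 m and y of bar_b in the frame of bed between -0.02 and 0.02 m and z of bar_b in the frame of bed between -0.005 and 0.006 m and contact force between the fingers and bar_b below 0.05 N))), for 0.04 s.
At the end, for the whole second after the job is handed in: Bars at rest, let go, flat on the rollers, within 0.06 rad of square and 14 mm of the bed's middle line: one 17-26 mm (its middle) up from the stop, the other 57-70 mm. Tape measure at rest, flat on the bench, beyond 150 mm in x or 170 mm in y of the magazine's origin (((x of bar_a in the frame of bed between 0.017 and 0.026 m and y of bar_a in the frame of bed between -0.014 and 0.014 m and z of bar_a in the frame of bed between -0.004 and 0.004 m and angle between the y axis of each of bar_a, bar_b and the y axis of bed, either way round below 0.06 rad and linear speed of each of bar_a, bar_b below 0.02 m/s and contact force between the fingers and bar_a below 0.05 N and x of bar_b in the frame of bed between 0.057 and 0.07 m and y of bar_b in the frame of bed between -0.014 and 0.014 m and z of bar_b in the frame of bed between -0.004 and 0.004 m and contact force between the fingers and bar_b below 0.05 N) or (x of bar_b in the frame of bed between 0.017 and 0.026 m and y of bar_b in the frame of bed between -0.014 and 0.014 m and z of bar_b in the frame of bed between -0.004 and 0.004 m and angle between the y axis of each of bar_b, bar_a and the y axis of bed, either way round below 0.06 rad and linear speed of each of bar_b, bar_a below 0.02 m/s and contact force between the fingers and bar_b below 0.05 N and x of bar_a in the frame of bed between 0.057 and 0.07 m and y of bar_a in the frame of bed between -0.014 and 0.014 m and z of bar_a in the frame of bed between -0.004 and 0.004 m and contact force between the fingers and bar_a below 0.05 N)) and (x of tape_measure in the frame of magazine above 0.15 m or x of tape_measure in the frame of magazine below -0.15 m or y of tape_measure in the frame of magazine above 0.17 m or y of tape_measure in the frame of magazine below -0.17 m) and ((height (world z) of tape_measure below 0.008 m and angle between tape_measure's own z axis and vertical below 0.15 rad) or (height (world z) of tape_measure below 0.04 m and angle between tape_measure's own z axis and vertical above 2.99 rad)) and linear speed of tape_measure below 0.02 m/s and contact force between the fingers and tape_measure below 0.05 N); the robot touches nothing.
It fails at once if a bar is let go more than 25 mm above the rollers (dropped onto the magazine) ((x of bar_a in the frame of bed between -0.02 and 0.23 m and y of bar_a in the frame of bed between -0.13 and 0.13 m and z of bar_a in the frame of bed above 0.025 m and contact force between the fingers and bar_a below 0.02 N) or (x of bar_b in the frame of bed between -0.02 and 0.23 m and y of bar_b in the frame of bed between -0.13 and 0.13 m and z of bar_b in the frame of bed above 0.025 m and contact force between the fingers and bar_b below 0.02 N)).
It fails at once if a bystander is shifted by more than 40 mm (distance of any of nut, side_cutters, marker, hex_key from where it was at the start of the episode above 0.04 m).
It also fails if it takes over 72 s, if anything falls off the work surface, if the arm or the gripper's body presses on something with over 40 N, if the wrist force passes 120 N, or if a joint passes its speed limit or range.

ROBOT

A 7-joint arm with a two-finger parallel gripper is mounted at the origin on a cart in front of the work surface, level with it; the furniture and walls round the work are solid. World frame = base frame: x ahead of the robot, y to its left, z up, the work surface at z = 0. Lengths are in m, angles in rad, forces in N, time in s.
With the tool pointing down it reaches from about 0.425 to 0.925 m from the base axis. Payload 6.8 kg.
Tool frame: the origin (TCP) lies midway between the tips of the shut fingers; the grasp point (between the pads) lies 19 mm behind it; z points along the fingers, x is the direction in which the jaws open and shut, and the axes are right-handed (so a half turn about z gives the same grasp; the last joint's range is limited). The gripper opens to 85 mm and grips with 20 to 120 N. Pads are 22 mm wide; open, the fingers measure 114 mm over their backs; the gripper's body (76 mm by 85 mm) begins 54 mm behind the grasp point. The pads swing forward as they close: fully open they stand 13 mm farther back than shut.
Start: joints at [0.996, 0.477, 0.022, 1.555, -0.011, 1.109, -0.083], TCP at [0.304, -0.603, 0.231] pointing down, gripper open.
Joint ranges: [-2.96, 2.96], [-0.34, 2.1], [-1.41, 1.46], [0.24, 2.44], [-1.37, 4.51], [0.17, 1.92], [-2.96, 2.96]. Speed limits (rad/s): [2.39, 2.39, 3.14, 3.14, 3.14, 3.14, 3.14].

INTERFACE

Orientations are given as a unit quaternion [w, x, y, z].
In Python, from station import bot, imaging, nets gives the robot as it stands. The module is installed in compiled form; this text tells all that it offers.
- The arm moves only by the tool apply_moves, never from a script. Its argument "moves" is text: rows parted by semicolons, each of 7 numbers parted by spaces: the gripper command: -1 is fully open, 1 is shut, values between are in proportion, then the shift along the tool's x, y, z normalised to -1 to 1, where 1 is 120 mm, then the turn, a rotation vector about the tool's x, y, z normalised to -1 to 1, where 1 is 4 degrees. In form: hand dx dy dz rx ry rz; .... A call has 1 to 12 rows; each row shifts and turns the commanded pose from where the row before left it, along the tool's axes as they then stand; what a row does not reach is not made up. A row lasts 1/12 s, in which the tool goes at most 41.7 mm and 7.16 degrees, less where a joint would pass 70% of its speed; a pose out of reach is approached as far as the arm can. A call with a number of a shift or a turn outside -1 to 1 is refused whole. A call with a gripper value outside its range is refused whole. The fingers move at their own pace and stop on an object; "force" is the grip in N (left out, the last holds). Time passes only in rows, so rows that do not move let the fingers close. It gives the time, the measured TCP pose, the force and the opening at its end, in the units of the state.
- bot.get_obs(): the state, without advancing time (a new reading comes with each control period).
- imaging.read_camera(name): name is "scene" or "top" or "wrist"; returns a dict with "image" (480x640x3 uint8, red, green, blue), "fx", "fy", "cx", "cy" (pixels), "dist_coeffs" ([k1, k2, p1, p2, k3] as OpenCV has them; the pictures are not rectified), "view" (4x4, takes a point from world to camera coordinates); the wrist camera has in their place "mount" (4x4, takes a point from camera to tool coordinates, whose origin is the TCP and whose axes are the tool frame's). Camera axes: x right, y down, z forward; pixel columns grow to the right and rows downward; lengths in m; the calibration is good to about 2 mm. A picture is of the moment at which its call begins: read the wrist's pose just before it. There is no depth.
- bot.hand_in(): hands the job in, once; it reports no verdict.
Trained networks look in a picture, given as the dict that the camera call returned (one of the last four; its "shot" number tells which), for a name from the list of things; names that differ only in an ending like _2 or _b are one class to them, and where a whole thing is asked for, a point or a joint stands for the part that bears it (a point fixed in the world has none). Each returns a list of dicts, best first, with "score" (0 to 1); they miss things now and then, are a little off and sometimes report something else, mostly with a low value. They report only what shows in the picture. A call takes as long as a camera call.
- nets.spot_in(picture, name): "rect" ([left, top, right, bottom] in pixels, round what is visible of it).
- nets.outline_of(picture, name): "region" (480x640 bool, what is visible of it) and "rect" ([left, top, right, bottom] in pixels, round what is visible of it).
- nets.spot_point(picture, name): "location" ([column, row] in pixels: a listed point, or the origin of a listed thing).
The state is a dict: "t": time; "q": joint angles; "joint_vel": joint speeds; "joint_torque": joint torques, N m; "eef_pos": TCP position; "tool_rot": TCP orientation; "contact_force": force on the tool from outside, world axes, zero at the start; "torque": the same for the moment, N m; "gripper_width": opening from 0.0 (shut) to 1.0 (fully open).
Only numpy, scipy, OpenCV 4.12 (cv2) and the standard library are available. Lean on these libraries where they do the work, as an engineer would, in place of code of your own. Each camera call takes 0.05 s, during which the arm holds its last target.

## Working session

There is one attempt and no reset: what is moved stays moved. The work goes in short steps, Python scripts to look and compute and a tool call to move; the robot and the scene stay as the last step left them, time stands still between calls to the robot, and variables do not carry over. Pictures are saved under pics/ and viewed, and the job is handed in when it is done.

Besides the shell and the picture viewer there is one more tool, called by a JSON object that holds its "name" and its "arguments". apply_moves: Moves the arm, as the interface text tells. Scaled input: -1 to 1 covers 120 mm each way for a shift and 4 degrees each way for a turn. Its arguments: {"type":"object","properties":{"moves":{"type":"string"},"force":{"type":"number"}},"required":["moves"]}

```bash
mkdir -p pics; cat > h.py <<'E'
import numpy as np, cv2
from station import bot, imaging, nets
from scipy.spatial.transform import Rotation as R
def cam(n):
    p=imaging.read_camera(n); return p
def KD(p):
    return np.array([[p['fx'],0,p['cx']],[0,p['fy'],p['cy']],[0,0,1]],float), np.array(p['dist_coeffs'],float)
def view(p,obs=None):
    if 'view' in p: return np.array(p['view'])
    T=np.eye(4); T[:3,:3]=rot(obs); T[:3,3]=obs['eef_pos']
    return np.linalg.inv(T@np.array(p['mount']))
def rot(o):
    w,x,y,z=o['tool_rot']; return R.from_quat([x,y,z,w]).as_matrix()
def ray(p,uv,V):
    K,D=KD(p); n=cv2.undistortPoints(np.array(uv,float).reshape(-1,1,2),K,D).reshape(-1,2)
    d=np.c_[n,np.ones(len(n))]@V[:3,:3]; c=-V[:3,:3].T@V[:3,3]; return c,d
def onz(p,uv,z,V):
    c,d=ray(p,uv,V); return c+d*((z-c[2])/d[:,2])[:,None]
def proj(p,X,V):
    K,D=KD(p); return cv2.projectPoints(np.array(X,float).reshape(-1,1,3),cv2.Rodrigues(V[:3,:3])[0],V[:3,3],K,D)[0].reshape(-1,2)
def save(p,n): cv2.imwrite('pics/'+n,p['image'][:,:,::-1])
E
python3 - <<'E'
from h import *
o=bot.get_obs(); print({k:np.round(v,3) for k,v in o.items()})
for n in ['top','scene']:
    p=cam(n); save(p,n+'0.png'); V=view(p); print(n,np.round(-V[:3,:3].T@V[:3,3],3),p['fx'])
    for t in ['magazine','bar_a','tape_measure','nut','side_cutters','marker','hex_key']:
        for r in nets.outline_of(p,t)[:3]: 
            m=r['region'].astype(np.uint8); c=max(cv2.findContours(m,0,2)[0],key=cv2.contourArea); b=cv2.boxPoints(cv2.minAreaRect(c))
            print(t,round(r['score'],2),np.round(r['rect']),'box',np.round(onz(p,b,0.008 if 'bar' in t else 0.,V)[:,:2],3).tolist())
    for t in ['magazine','bed','upper_half','tape_measure','bar_a']:
        for r in nets.spot_point(p,t)[:2]: print(t,round(r['score'],2),np.round(r['location'],1),np.round(onz(p,[r['location']],{'bed':.052,'tape_measure':.06,'upper_half':.052+.15*np.sin(.1745)}.get(t,0),V)[0],3))
E
```

```text
{'t': np.float64(0.0), 'q': array([ 0.996,  0.478,  0.022,  1.556, -0.011,  1.109, -0.083]), 'joint_vel': array([ 0.002, -0.   ,  0.001,  0.001, -0.   , -0.001,  0.   ]), 'joint_torque': array([ 1.0000e-03, -5.9645e+01,  1.6080e+00, -2.8119e+01,  1.2000e-02,
        9.0000e-03, -0.0000e+00]), 'eef_pos': array([ 0.304, -0.602,  0.23 ]), 'tool_rot': array([-0.   ,  0.851, -0.524, -0.001]), 'contact_force': array([ 0.289,  0.456, -0.178]), 'torque': array([ 0.113,  0.016, -0.015]), 'gripper_width': np.float64(0.997)}
top [ 0.47  -0.074  1.22 ] 503.52229348296703
magazine 0.96 [132. 219. 267. 323.] box [[0.411, 0.441], [0.656, 0.418], [0.615, 0.086], [0.377, 0.113]]
bar_a 0.84 [355. 188. 449. 236.] box [[0.628, -0.128], [0.693, -0.355], [0.651, -0.366], [0.586, -0.14]]
bar_a 0.79 [321. 273. 418. 319.] box [[0.456, -0.035], [0.498, -0.051], [0.414, -0.269], [0.372, -0.252]]
bar_a 0.49 [133. 217. 268. 323.] box [[0.413, 0.439], [0.657, 0.413], [0.613, 0.083], [0.377, 0.112]]
tape_measure 0.91 [158. 282. 187. 314.] box [[0.495, 0.367], [0.493, 0.291], [0.412, 0.292], [0.413, 0.368]]
nut 0.5
[... 1278 characters left out ...]
32], [0.529, -0.287], [0.552, -0.277]]
side_cutters 0.96 [222. 248. 274. 292.] box [[0.849, 0.032], [0.853, -0.026], [0.676, 0.017], [0.676, 0.07]]
marker 0.6 [360. 291. 379. 337.] box [[0.44, 0.079], [0.44, -0.063], [0.427, -0.061], [0.428, 0.08]]
hex_key 0.41 [339. 171. 369. 178.] box [[0.701, -0.417], [0.627, -0.456], [0.621, -0.444], [0.696, -0.405]]
magazine 0.75 [288.5 393.6] [0.513 0.266 0.   ]
bed 0.97 [330.7 406.3] [0.412 0.274 0.052]
upper_half 0.63 [270.  364.5] [0.555 0.256 0.078]
tape_measure 0.78 [301.9 408.8] [0.459 0.304 0.06 ]
tape_measure 0.28 [388.5 265.7] [ 0.428 -0.095  0.06 ]
bar_a 0.71 [330.7 213. ] [ 0.649 -0.249  0.   ]
bar_a 0.68 [391.5 261. ] [ 0.437 -0.159  0.   ]
```

View pics/top0.png

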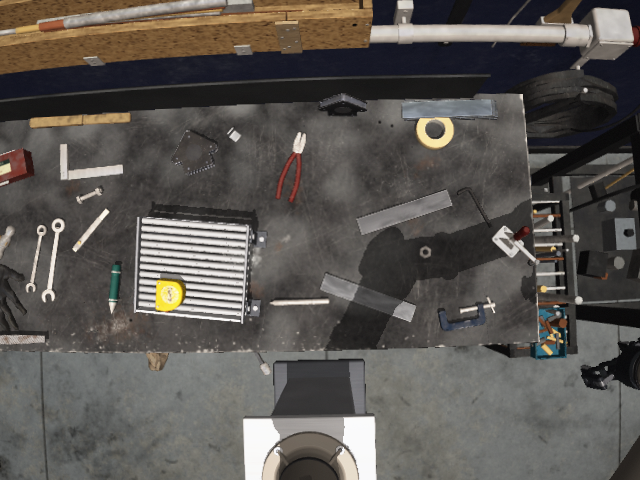

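View pics/scene0.png

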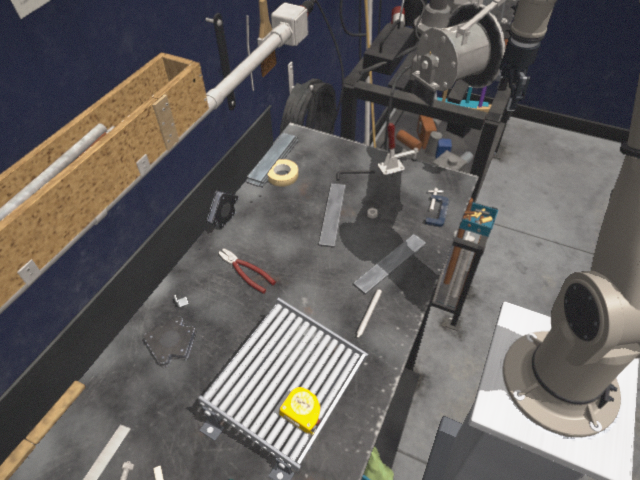

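The top view shows the magazine at cols 133–267 with the yellow tape at (171,295). The bars are at about (404,210) and (367,297), the marker at (300,302) and the cutters at (290,168). I'll refine the bed pose next.

```bash
cat >> h.py <<'E'
def bedT(x,y,yaw,s=np.radians(10)):
    # bed origin x,y at z .052
    Rm=R.from_euler('z',yaw).as_matrix()@R.from_euler('y',-s).as_matrix()
    T=np.eye(4);T[:3,:3]=Rm;T[:3,3]=[x,y,.052];return T
def tr(T,X): return np.array(X,float)@T[:3,:3].T+T[:3,3]
E
cat > ov.py <<'E'
from h import *
import sys
x,y,yaw=map(float,sys.argv[1:4]); T=bedT(x,y,np.radians(yaw))
out=[]
for n in ['top','scene']:
    p=cam(n);V=view(p); im=p['image'][:,:,::-1].copy()
    b=[125,205,275,330] if n=='top' else [190,290,380,480]
    s=4 if n=='top' else 3.1
    im=im[b[1]:b[3],b[0]:b[2]]; im=cv2.resize(im,None,fx=s,fy=s,interpolation=cv2.INTER_CUBIC)
    def L(a,c,col):
        q=proj(p,tr(T,[a,c]),V); q=((q-[b[0],b[1]]+.5)*s).astype(int); cv2.line(im,tuple(map(int,q[0])),tuple(map(int,q[1])),col,1)
    for k in (0,5,11): L([.01+.018*k,-.125,0],[.01+.018*k,.125,0],(0,0,255))
    for yy in (-.126,.126): L([-.006,yy,.012],[.215,yy,.012],(0,255,0))
    L([0,-.126,.014],[0,.126,.014],(255,0,0))
    cv2.imwrite(f'pics/ov_{n}_{sys.argv[4]}.png',im)
E
python3 ov.py 0.413 0.271 -5.5 a
```

```text
(no output)
```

View pics/ov_top_a.png

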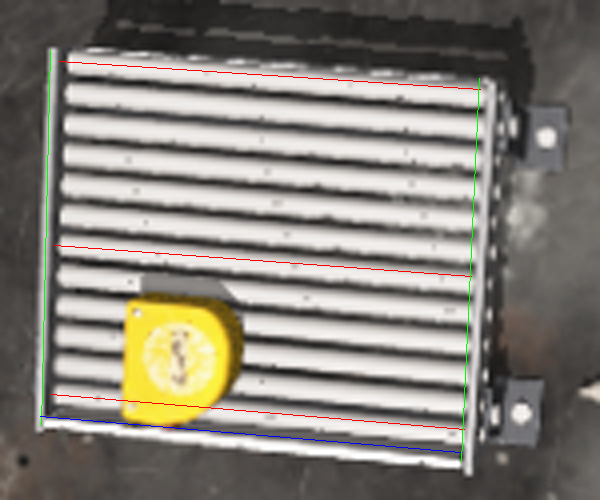

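View pics/ov_scene_a.png

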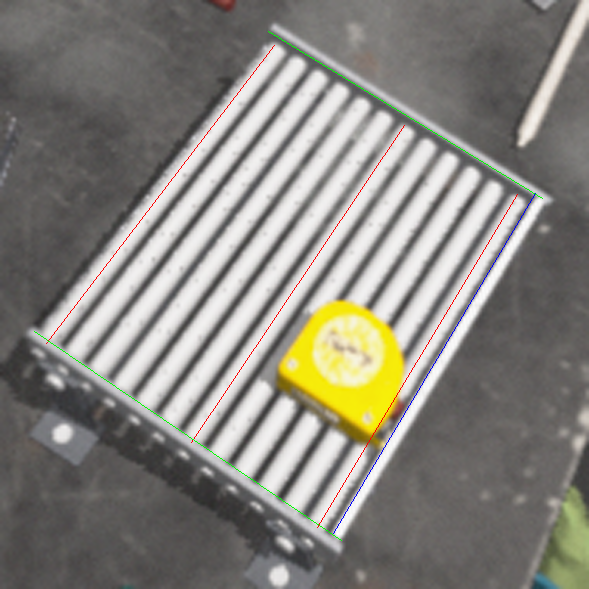

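```bash
cat >> h.py <<'E'
BED=bedT(.412,.270,np.radians(-5.6))
def onbed(p,uv,h,V,T=None):
    T=BED if T is None else T
    c,d=ray(p,uv,V); n=T[:3,2]; k=(h-(c-T[:3,3])@n)/(d@n); X=c+d*k[:,None]; return (X-T[:3,3])@T[:3,:3]
def down(yawdeg,tilt=0):
    # tool z down, tool x at world yaw; tilt handled separately
    a=np.radians(yawdeg); x=np.array([np.cos(a),np.sin(a),0]); z=np.array([0,0,-1.]); return np.c_[x,np.cross(z,x),z]
def plan(P,Rt,N,o=None,cur=None):
    o=o or bot.get_obs(); P0=np.array(o['eef_pos']);R0=rot(o)
    if cur: P0,R0=cur
    rv=R.from_matrix(R0.T@Rt).as_rotvec(); r=rv/N; S=np.zeros((3,3)); A=np.eye(3); dR=R.from_rotvec(r).as_matrix()
    for k in range(N): S+=A; A=A@dR
    t=np.linalg.solve(S,R0.T@(np.array(P)-P0))
    a=np.round(t/.12,3); b=np.round(np.degrees(r)/4,3)
    print('N',N,'shift',a,'|mm|',round(np.linalg.norm(t)*1000,1),'turn',b, 'deg/row',round(np.degrees(np.linalg.norm(r)),2))
E
python3 - <<'E'
from h import *
for n in ['top','scene']:
    p=cam(n);V=view(p); r=nets.outline_of(p,'tape_measure')[0]
    c=max(cv2.findContours(r['region'].astype(np.uint8),0,1)[0],key=cv2.contourArea).reshape(-1,2).astype(float)
    for h in (0,.032):
        b=onbed(p,c,h,V); print(n,h,'min',np.round(b.min(0),3),'max',np.round(b.max(0),3))
    q=nets.spot_point(p,'tape_measure')[0]['location']; print(np.round(onbed(p,[q],0.0,V),3),np.round(onbed(p,[q],0.016,V),3))
o=bot.get_obs();T=BED
for by in (.03,.04):
    print(np.round(tr(T,[.038,by,.01]),3))
E
```

```text
Traceback (most recent call last):
IndexError: list index out of range
```

```bash
python3 - <<'E'
from h import *
for n in ['top','scene','top']:
    p=cam(n);V=view(p); rr=nets.outline_of(p,'tape_measure')
    for r in rr[:1]:
     c=max(cv2.findContours(r['region'].astype(np.uint8),0,1)[0],key=cv2.contourArea).reshape(-1,2).astype(float)
     for h in (0,.032):
        b=onbed(p,c,h,V); print(n,h,'min',np.round(b.min(0),3),'max',np.round(b.max(0),3))
    for q in nets.spot_point(p,'tape_measure')[:1]: print(np.round(onbed(p,[q['location']],0.0,V),3),np.round(onbed(p,[q['location']],0.016,V),3))
T=BED
for by in (.03,.04,.05):
    print(np.round(tr(T,[.038,by,.01]),3))
E
```

```text
top 0 min [-0.004  0.01  -0.   ] max [0.077 0.081 0.   ]
top 0.032 min [ 0.005 -0.     0.032] max [0.083 0.069 0.032]
[[ 0.033  0.039 -0.   ]] [[0.037 0.034 0.016]]
scene 0 min [ 0.003  0.002 -0.   ] max [0.083 0.073 0.   ]
scene 0.032 min [0.002 0.014 0.032] max [0.079 0.082 0.032]
[[0.04  0.038 0.   ]] [[0.039 0.043 0.016]]
top 0 min [-0.006  0.01  -0.   ] max [0.077 0.082 0.   ]
top 0.032 min [0.002 0.    0.032] max [0.083 0.07  0.032]
[[ 0.035  0.038 -0.   ]] [[0.039 0.033 0.016]]
[0.45  0.296 0.068]
[0.451 0.306 0.068]
[0.452 0.316 0.068]
```

```bash
cat >> h.py <<'E'
def bedtool(sx=1,swap=False):
    B=BED[:3,:3]; z=-B[:,2]; x=B[:,1] if swap else B[:,0]; x=x*sx; return np.c_[x,np.cross(z,x),z]
E
python3 - <<'E'
from h import *
W1=([.58,-.15,.25],down(-15)); plan(*W1,12)
Rt=bedtool(1,True); W2=(tr(BED,[.042,.041,.10]),Rt); print(W2[0])
Rm=down(40);Wm=([.55,.12,.25],Rm)
plan(*Wm,14,cur=W1); plan(*W2,14,cur=Wm)
E
```

```text
N 12 shift [-0.064 -0.374 -0.013] |mm| 45.6 turn [ 0.    -0.    -1.005] deg/row 4.02
[0.43988348 0.30846262 0.157774  ]
N 14 shift [ 0.012 -0.168  0.   ] |mm| 20.2 turn [ 0.     0.    -0.982] deg/row 3.93
N 14 shift [ 0.066 -0.119  0.046] |mm| 17.3 turn [-0.17   0.069 -0.791] deg/row 3.25
```

{"name": "apply_moves", "arguments": {"moves": "-1 -0.05 -0.32 -0.01 0 0 -1;-1 -0.05 -0.32 -0.01 0 0 -1;-1 -0.05 -0.32 -0.01 0 0 -1;-1 -0.05 -0.32 -0.01 0 0 -1;-1 -0.05 -0.32 -0.01 0 0 -1;-1 -0.05 -0.32 -0.01 0 0 -1;-1 -0.05 -0.32 -0.01 0 0 -1;-1 -0.05 -0.32 -0.01 0 0 -1;-1 -0.05 -0.32 -0.01 0 0 -1;-1 -0.05 -0.32 -0.01 0 0 -1;-1 -0.05 -0.32 -0.01 0 0 -1;-1 -0.05 -0.32 -0.01 0 0 -1", "force": 40}}

```text
t: 2.95
eef_pos: [0.547, -0.2184, 0.2459]
tool_rot: [0.0, 0.991, -0.131, 0.0]
contact_force: [0.7, -0.1, -0.7]
gripper_width: 1.002
```

```bash
python3 - <<'E'
from h import *
o=bot.get_obs(); print(o['t'],o['eef_pos'],rot(o)[:,0],np.round(o['q'],2))
Wm=([.55,.12,.25],down(35)); plan(*Wm,12)
W2=(tr(BED,[.042,.041,.10]),bedtool(1,True)); plan(*W2,14,cur=Wm)
E
```

```text
2.95 [ 0.54701088 -0.21840779  0.24592778] [ 9.65687496e-01 -2.59705849e-01  7.28743948e-04] [ 0.51  0.34 -0.3   1.74  0.11  1.08 -0.09]
N 12 shift [ 0.035 -0.24  -0.003] |mm| 29.1 turn [ 0.000e+00 -1.000e-03 -1.043e+00] deg/row 4.17
N 14 shift [ 0.061 -0.123  0.046] |mm| 17.4 turn [-0.167  0.077 -0.88 ] deg/row 3.6
```

{"name": "apply_moves", "arguments": {"moves": "-1 0.035 -0.24 0 0 0 -1;-1 0.035 -0.24 0 0 0 -1;-1 0.035 -0.24 0 0 0 -1;-1 0.035 -0.24 0 0 0 -1;-1 0.035 -0.24 0 0 0 -1;-1 0.035 -0.24 0 0 0 -1;-1 0.035 -0.24 0 0 0 -1;-1 0.035 -0.24 0 0 0 -1;-1 0.035 -0.24 0 0 0 -1;-1 0.035 -0.24 0 0 0 -1;-1 0.035 -0.24 0 0 0 -1;-1 0.035 -0.24 0 0 0 -1"}}

```text
t: 3.95
eef_pos: [0.5554, 0.1202, 0.2458]
tool_rot: [-0.0, 0.959, 0.283, 0.0]
contact_force: [0.1, 0.2, 0.2]
gripper_width: 1.004
```

```bash
python3 - <<'E'
from h import *
o=bot.get_obs(); print(o['t'],o['eef_pos'],np.round(o['q'],2))
W2=(tr(BED,[.042,.041,.12]),bedtool(1,True)); plan(*W2,12); plan(*W2,14)
E
```

```text
3.95 [0.55536284 0.12019043 0.24584628] [ 0.15  0.35 -0.59  1.77  0.21  1.09  0.06]
N 12 shift [ 0.065 -0.15   0.037] |mm| 20.0 turn [-0.194  0.093 -1.07 ] deg/row 4.36
N 14 shift [ 0.056 -0.128  0.031] |mm| 17.2 turn [-0.166  0.08  -0.917] deg/row 3.74
```

{"name": "apply_moves", "arguments": {"moves": "-1 0.056 -0.128 0.031 -0.166 0.08 -0.917;-1 0.056 -0.128 0.031 -0.166 0.08 -0.917;-1 0.056 -0.128 0.031 -0.166 0.08 -0.917;-1 0.056 -0.128 0.031 -0.166 0.08 -0.917;-1 0.056 -0.128 0.031 -0.166 0.08 -0.917;-1 0.056 -0.128 0.031 -0.166 0.08 -0.917;-1 0.056 -0.128 0.031 -0.166 0.08 -0.917;-1 0.056 -0.128 0.031 -0.166 0.08 -0.917;-1 0.056 -0.128 0.031 -0.166 0.08 -0.917;-1 0.056 -0.128 0.031 -0.166 0.08 -0.917;-1 0.056 -0.128 0.031 -0.166 0.08 -0.917;-1 0.056 -0.128 0.031 -0.166 0.08 -0.917"}}

```text
t: 4.95
eef_pos: [0.4617, 0.2901, 0.1893]
tool_rot: [0.056, 0.779, 0.622, 0.051]
contact_force: [-0.5, -0.6, -0.7]
gripper_width: 1.0
```

{"name": "apply_moves", "arguments": {"moves": "-1 0.056 -0.128 0.031 -0.166 0.08 -0.917;-1 0.056 -0.128 0.031 -0.166 0.08 -0.917;-1 0 0 0 0 0 0"}}

```text
t: 5.2
eef_pos: [0.4326, 0.3098, 0.1764]
tool_rot: [0.064, 0.735, 0.672, 0.058]
contact_force: [-1.2, 0.7, 0.8]
gripper_width: 0.997
```

```bash
python3 - <<'E'
from h import *
o=bot.get_obs(); p=cam('wrist'); V=view(p,o); save(p,'w1.png'); print(o['t'],o['eef_pos'],np.round(o['q'],2))
print('tool in bed',np.round((np.array(o['eef_pos'])-BED[:3,3])@BED[:3,:3],4), np.round(BED[:3,:3].T@rot(o),3).tolist())
for r in nets.outline_of(p,'tape_measure')[:1]:
     c=max(cv2.findContours(r['region'].astype(np.uint8),0,1)[0],key=cv2.contourArea).reshape(-1,2).astype(float)
     for h in (0,.032):
        b=onbed(p,c,h,V); print(r['score'],h,'min',np.round(b.min(0),3),'max',np.round(b.max(0),3))
im=p['image'][:,:,::-1].copy()
for a,c in [([.01,-.125,0],[.01,.125,0]),([.1,-.125,0],[.1,.125,0]),([0,-.126,.014],[0,.126,.014]),([0,-.126,.012],[.215,-.126,.012]),([0,.126,.012],[.215,.126,.012])]:
    q=proj(p,tr(BED,[a,c]),V).astype(int); cv2.line(im,tuple(map(int,q[0])),tuple(map(int,q[1])),(0,0,255),1)
cv2.imwrite('pics/w1o.png',im)
W=(tr(BED,[.042,.041,.0]),bedtool(1,True)); plan(*W,6)
E
```

```text
5.2 [0.4325674  0.30982874 0.17639681] [-0.16  0.35 -0.79  2.01  0.53  0.86  0.23]
tool in bed [0.0379 0.0416 0.1196] [[-0.008, 1.0, -0.002], [1.0, 0.008, -0.0], [-0.0, -0.002, -1.0]]
0.64 0 min [ 0.001  0.006 -0.   ] max [0.092 0.077 0.   ]
0.64 0.032 min [-0.004  0.011  0.032] max [0.076 0.073 0.032]
N 6 shift [0.001 0.    0.167] |mm| 20.0 turn [-0.001  0.002 -0.001] deg/row 0.01
```

View pics/w1o.png

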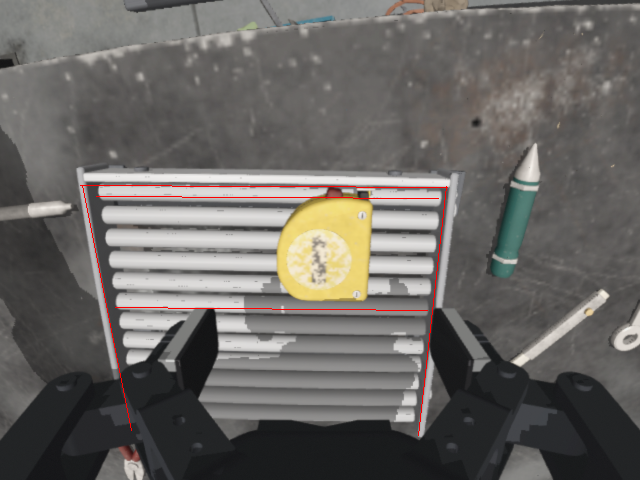

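{"name": "apply_moves", "arguments": {"moves": "-1 0 0 0.167 0 0 0;-1 0 0 0.167 0 0 0;-1 0 0 0.167 0 0 0;-1 0 0 0.167 0 0 0;-1 0 0 0.167 0 0 0;-1 0 0 0.167 0 0 0;-1 0 0 0 0 0 0;-1 0 0 0 0 0 0;1 0 0 0 0 0 0;1 0 0 0 0 0 0;1 0 0 0 0 0 0;1 0 0 0 0 0 0", "force": 40}}

```text
t: 6.3
eef_pos: [0.4585, 0.3065, 0.0611]
tool_rot: [0.065, 0.739, 0.668, 0.06]
contact_force: [-1.8, -1.2, 6.2]
gripper_width: 0.71
```

```bash
python3 - <<'E'
from h import *
o=bot.get_obs(); print(o['t'],o['gripper_width'],np.round(o['contact_force'],1))
print('tool in bed',np.round((np.array(o['eef_pos'])-BED[:3,3])@BED[:3,:3],4))
p=cam('wrist'); save(p,'w2.png')
E
```

```text
6.3 0.7098089712569428 [-1.8 -1.2  6.2]
tool in bed [0.0436 0.0408 0.0015]
```

View pics/w2.png

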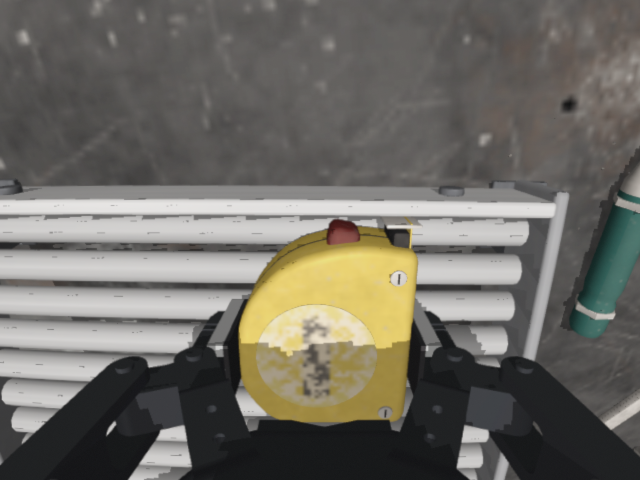

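```bash
python3 - <<'E'
from h import *
o=bot.get_obs(); P=np.array(o['eef_pos']); Rc=rot(o)
up=(P-Rc[:,2]*.12,Rc)
D=([.56,-.01,.15],down(40)); plan(*D,14,cur=up)
E
```

```text
N 14 shift [-0.141  0.151  0.03 ] |mm| 25.1 turn [ 0.171 -0.071  0.788] deg/row 3.24
```

{"name": "apply_moves", "arguments": {"moves": "1 0 0 -0.1 0 0 0;1 0 0 -0.2 0 0 0;1 0 0 -0.25 0 0 0;1 0 0 -0.25 0 0 0;1 0 0 -0.2 0 0 0"}}

```text
t: 6.77
eef_pos: [0.4364, 0.3082, 0.1798]
tool_rot: [0.065, 0.739, 0.668, 0.059]
contact_force: [0.7, 0.3, -3.1]
gripper_width: 0.712
```

Lifted, holding about 3 N (the tape's weight).

{"name": "apply_moves", "arguments": {"moves": "1 -0.141 0.151 0.03 0.171 -0.071 0.788;1 -0.141 0.151 0.03 0.171 -0.071 0.788;1 -0.141 0.151 0.03 0.171 -0.071 0.788;1 -0.141 0.151 0.03 0.171 -0.071 0.788;1 -0.141 0.151 0.03 0.171 -0.071 0.788;1 -0.141 0.151 0.03 0.171 -0.071 0.788;1 -0.141 0.151 0.03 0.171 -0.071 0.788;1 -0.141 0.151 0.03 0.171 -0.071 0.788;1 -0.141 0.151 0.03 0.171 -0.071 0.788;1 -0.141 0.151 0.03 0.171 -0.071 0.788;1 -0.141 0.151 0.03 0.171 -0.071 0.788;1 -0.141 0.151 0.03 0.171 -0.071 0.788"}}

```text
t: 7.77
eef_pos: [0.558, 0.0386, 0.1556]
tool_rot: [0.009, 0.92, 0.392, 0.007]
contact_force: [1.4, 0.8, -2.9]
gripper_width: 0.711
```

{"name": "apply_moves", "arguments": {"moves": "1 -0.141 0.151 0.03 0.171 -0.071 0.788;1 -0.141 0.151 0.03 0.171 -0.071 0.788;1 0 0 0 0 0 0;1 0 0 0 0 0 0"}}

```text
t: 8.1
eef_pos: [0.5591, -0.0121, 0.1484]
tool_rot: [0.0, 0.94, 0.34, -0.002]
contact_force: [0.3, 0.4, -3.1]
gripper_width: 0.712
```

```bash
python3 - <<'E'
from h import *
o=bot.get_obs(); p=cam('wrist'); save(p,'w3.png'); print(o['t'],o['gripper_width'],np.round(o['eef_pos'],4),rot(o)[:,2],np.round(o['contact_force'],1))
plan([.56,-.01,.006],down(40),8)
E
```

```text
8.1 0.7121790173617395 [ 0.5591 -0.0121  0.1484] [-0.00309697 -0.00186244 -0.99999347] [ 0.3  0.4 -3.1]
N 8 shift [0.001 0.001 0.149] |mm| 17.8 turn [-0.002  0.004 -0.002] deg/row 0.02
```

View pics/w3.png

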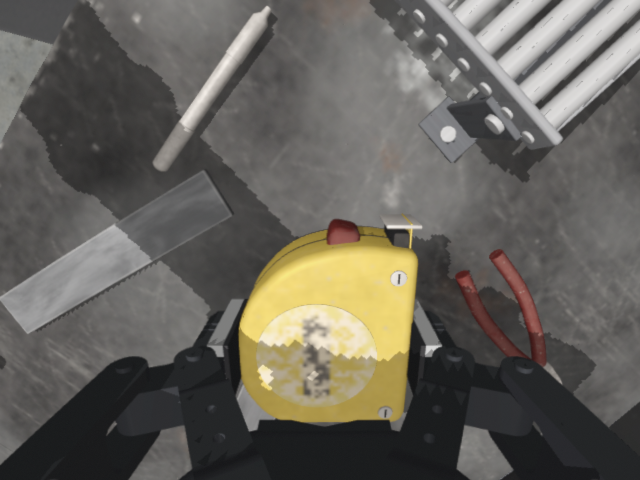

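{"name": "apply_moves", "arguments": {"moves": "1 0 0 0.2 0 0 0;1 0 0 0.25 0 0 0;1 0 0 0.25 0 0 0;1 0 0 0.2 0 0 0;1 0 0 0.15 0 0 0;1 0 0 0.1 0 0 0;1 0 0 0.03 0 0 0;1 0 0 0 0 0 0"}}

```text
t: 8.82
eef_pos: [0.559, -0.0089, 0.0067]
tool_rot: [-0.0, 0.939, 0.343, -0.002]
contact_force: [-0.0, -0.6, -3.2]
gripper_width: 0.71
```

{"name": "apply_moves", "arguments": {"moves": "1 0 0 0.02 0 0 0;1 0 0 0.01 0 0 0;1 0 0 0 0 0 0"}}

```text
t: 9.07
eef_pos: [0.5598, -0.0099, 0.0041]
tool_rot: [0.0, 0.94, 0.342, -0.001]
contact_force: [-0.3, 0.4, -3.2]
gripper_width: 0.711
```

{"name": "apply_moves", "arguments": {"moves": "1 0 0 0.012 0 0 0;1 0 0 0 0 0 0"}}

```text
t: 9.23
eef_pos: [0.5594, -0.0101, 0.0022]
tool_rot: [0.0, 0.94, 0.342, -0.001]
contact_force: [0.4, -0.2, -3.4]
gripper_width: 0.712
```

{"name": "apply_moves", "arguments": {"moves": "-1 0 0 0 0 0 0;-1 0 0 0 0 0 0;-1 0 0 0 0 0 0;-1 0 0 0 0 0 0;-1 0 0 -0.2 0 0 0;-1 0 0 -0.3 0 0 0;-1 0 0 -0.3 0 0 0;-1 0 0 -0.3 0 0 0;-1 0 0 -0.3 0 0 0;-1 0 0 -0.1 0 0 0;-1 0 0 0 0 0 0"}}

```text
t: 10.15
eef_pos: [0.562, -0.0094, 0.1859]
tool_rot: [0.002, 0.94, 0.342, 0.002]
contact_force: [0.0, -0.5, 0.4]
gripper_width: 0.999
```

```bash
cat > bars.py <<'E'
from h import *
for n in ['top','scene']:
    p=cam(n);V=view(p); save(p,n+'_b.png')
    for r in nets.outline_of(p,'bar_a')[:4]:
        m=r['region'].astype(np.uint8); c=max(cv2.findContours(m,0,1)[0],key=cv2.contourArea)
        w=onz(p,c.reshape(-1,2),.008,V)[:,:2].astype(np.float32)
        print(n,round(r['score'],2),[np.round(a,4) for a in cv2.minAreaRect(w)])
E
python3 bars.py; python3 - <<'E'
from h import *
p=cam('top');V=view(p)
for r in nets.spot_point(p,'tape_measure')[:2]: print(r['score'],np.round(onz(p,[r['location']],.016,V),3))
o=bot.get_obs(); print(o['t'],np.round(o['eef_pos'],4),np.round(o['contact_force'],1),np.round(o['q'],2))
E
```

```text
top 0.84 [array([ 0.4272, -0.1743]), array([0.1851, 0.0429]), np.float64(68.2925)]
top 0.57 [array([ 0.6391, -0.2484]), array([0.0452, 0.2392]), np.float64(15.9707)]
scene 0.88 [array([ 0.4379, -0.1474]), array([0.2346, 0.0458]), np.float64(68.8307)]
scene 0.55 [array([ 0.6229, -0.18  ]), array([0.0448, 0.1038]), np.float64(16.8322)]
10.45 [ 0.5585 -0.0099  0.1801] [-0.6  0.   0.1] [ 0.36  0.4  -0.57  1.85  0.26  0.96  0.37]
```

View pics/scene_b.png

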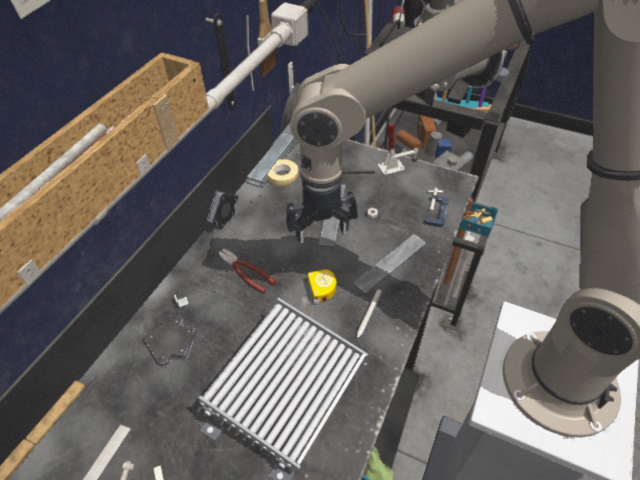

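```bash
python3 - <<'E'
from h import *
plan([.639,-.2475,.13],down(16),8)
E
```

```text
N 8 shift [-0.049  0.259  0.052] |mm| 32.2 turn [-0.003  0.01   0.75 ] deg/row 3.0
```

{"name": "apply_moves", "arguments": {"moves": "-1 -0.049 0.259 0.052 0 0.01 0.75;-1 -0.049 0.259 0.052 0 0.01 0.75;-1 -0.049 0.259 0.052 0 0.01 0.75;-1 -0.049 0.259 0.052 0 0.01 0.75;-1 -0.049 0.259 0.052 0 0.01 0.75;-1 -0.049 0.259 0.052 0 0.01 0.75;-1 -0.049 0.259 0.052 0 0.01 0.75;-1 -0.049 0.259 0.052 0 0.01 0.75;-1 0 0 0 0 0 0;-1 0 0 0 0 0 0"}}

```text
t: 11.28
eef_pos: [0.6389, -0.2504, 0.1293]
tool_rot: [-0.001, 0.991, 0.137, -0.0]
contact_force: [0.2, 0.2, 0.4]
gripper_width: 1.002
```

```bash
cat > wb.py <<'E'
from h import *
import sys
o=bot.get_obs(); p=cam('wrist'); V=view(p,o); save(p,sys.argv[1]); print(o['t'],np.round(o['eef_pos'],4))
for r in nets.outline_of(p,'bar_a')[:3]:
    m=r['region'].astype(np.uint8); c=max(cv2.findContours(m,0,1)[0],key=cv2.contourArea)
    w=onz(p,c.reshape(-1,2),.008,V)[:,:2].astype(np.float32)
    print(round(r['score'],2),r['rect'],[np.round(a,4) for a in cv2.minAreaRect(w)])
E
python3 wb.py w4.png
```

```text
11.2833 [ 0.6389 -0.2504  0.1293]
0.85 [291.0, 61.1, 357.4, 365.2] [array([ 0.6396, -0.246 ]), array([0.0436, 0.2339]), np.float64(16.2271)]
0.57 [2.0, 0.0, 121.9, 177.2] [array([ 0.4228, -0.1914]), array([0.1449, 0.0457]), np.float64(68.6319)]
```

View pics/w4.png

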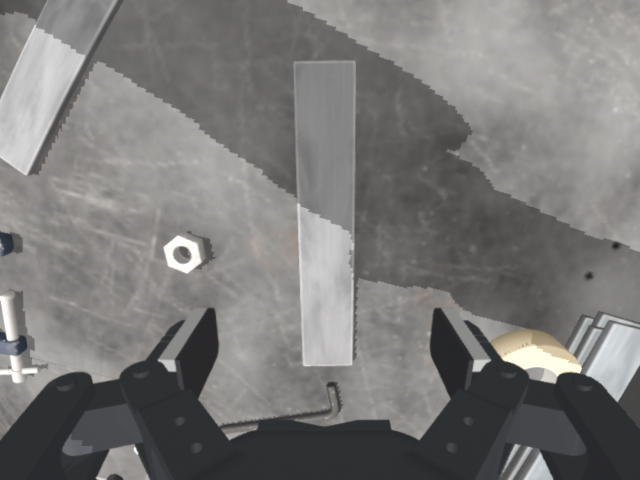

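```bash
python3 - <<'E'
from h import *
plan([.6396,-.2465,-.002],down(16.2),7)
E
```

```text
N 7 shift [-0.001  0.     0.158] |mm| 19.0 turn [-0.006 -0.003 -0.005] deg/row 0.03
```

{"name": "apply_moves", "arguments": {"moves": "-1 0 0 0.2 0 0 0;-1 0 0 0.25 0 0 0;-1 0 0 0.25 0 0 0;-1 0 0 0.2 0 0 0;-1 0 0 0.13 0 0 0;-1 0 0 0.07 0 0 0;-1 0 0 0 0 0 0;-1 0 0 0 0 0 0", "force": 60}}

```text
t: 12.05
eef_pos: [0.6415, -0.2469, 0.0006]
tool_rot: [-0.001, 0.99, 0.139, 0.002]
contact_force: [0.3, 0.1, -0.1]
gripper_width: 0.998
```

{"name": "apply_moves", "arguments": {"moves": "1 0 0 0 0 0 0;1 0 0 0 0 0 0;1 0 0 0 0 0 0;1 0 0 0 0 0 0;1 0 0 0 0 0 0;1 0 0 0 0 0 0"}}

```text
t: 12.55
eef_pos: [0.6412, -0.2479, 0.0013]
tool_rot: [-0.0, 0.99, 0.139, 0.002]
contact_force: [-2.0, 1.0, 6.0]
gripper_width: 0.461
```

```bash
python3 wb.py w5.png
```

```text
12.55 [ 0.6412 -0.2479  0.0013]
0.79 [257.6, 1.1, 382.6, 424.5] [array([ 0.6331, -0.2172]), array([0.0423, 0.1719]), np.float64(16.4095)]
```

View pics/w5.png

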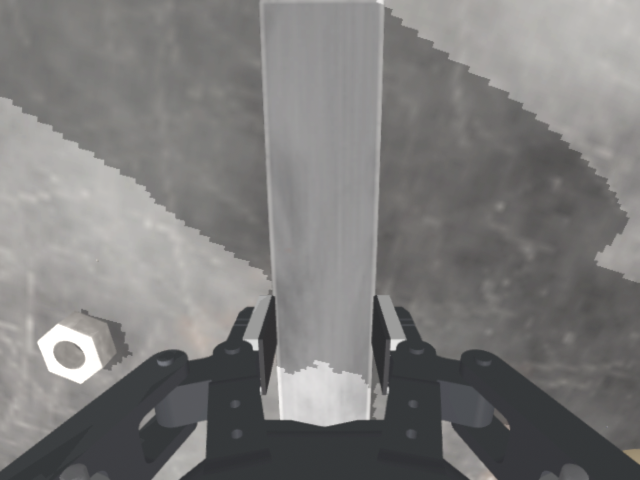

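{"name": "apply_moves", "arguments": {"moves": "1 0 0 -0.03 0 0 0;1 0 0 -0.07 0 0 0;1 0 0 -0.15 0 0 0;1 0 0 -0.25 0 0 0;1 0 0 -0.3 0 0 0;1 0 0 -0.3 0 0 0;1 0 0 -0.3 0 0 0;1 0 0 -0.2 0 0 0;1 0 0 -0.1 0 0 0;1 0 0 0 0 0 0"}}

```text
t: 13.48
eef_pos: [0.6415, -0.248, 0.2071]
tool_rot: [0.001, 0.99, 0.139, 0.004]
contact_force: [1.1, -0.1, -5.2]
gripper_width: 0.466
```

```bash
python3 - <<'E'
from h import *
o=bot.get_obs(); p=cam('wrist'); V=view(p,o); save(p,'w6.png'); print(o['t'],np.round(o['eef_pos'],4),o['gripper_width'],np.round(o['contact_force'],1),np.round(o['torque'],2))
q=cam('scene'); save(q,'s6.png')
P0=(np.array(o['eef_pos']),rot(o))
Wm=([.60,.05,.22],down(5)); plan(*Wm,12)
T=(tr(BED,[.155,0,.09]),bedtool(1,False)); print(T[0]); plan(*T,10,cur=Wm)
E
```

```text
13.4833 [ 0.6415 -0.248   0.2071] 0.4657316051326732 [ 1.1 -0.1 -5.2] [-0.03  0.   -0.02]
N 12 shift [ 0.013 -0.208 -0.012] |mm| 25.1 turn [-0.002 -0.001  0.229] deg/row 0.91
[0.54836294 0.2566295  0.16754817]
N 10 shift [-0.046 -0.173  0.04 ] |mm| 22.0 turn [-0.023  0.249  0.264] deg/row 1.46
```

View pics/w6.png

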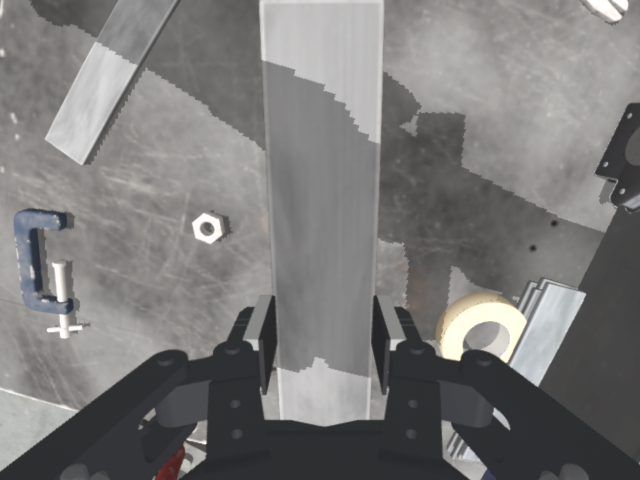

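View pics/s6.png

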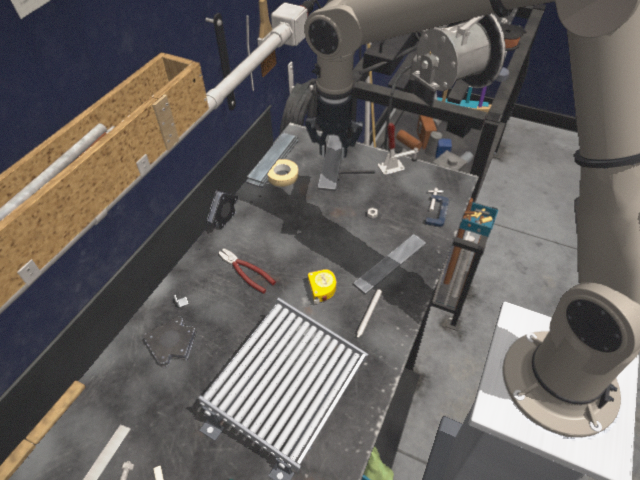

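{"name": "apply_moves", "arguments": {"moves": "1 0.013 -0.1 0 0 0 0.229;1 0.013 -0.2 -0.012 0 0 0.229;1 0.013 -0.23 -0.012 0 0 0.229;1 0.013 -0.23 -0.012 0 0 0.229;1 0.013 -0.23 -0.012 0 0 0.229;1 0.013 -0.23 -0.012 0 0 0.229;1 0.013 -0.23 -0.012 0 0 0.229;1 0.013 -0.23 -0.012 0 0 0.229;1 0.013 -0.23 -0.012 0 0 0.229;1 0.013 -0.23 -0.012 0 0 0.229;1 0.013 -0.23 -0.012 0 0 0.229;1 0.013 -0.13 0 0 0 0.229"}}

```text
t: 14.58
eef_pos: [0.5999, 0.0542, 0.2159]
tool_rot: [-0.002, 0.999, 0.045, -0.001]
contact_force: [-0.3, 0.8, -5.4]
gripper_width: 0.464
```

```bash
python3 - <<'E'
from h import *
T=(tr(BED,[.155,-.002,.07]),bedtool(1,False)); plan(*T,10)
E
```

```text
N 10 shift [-0.044 -0.167  0.053] |mm| 21.7 turn [-0.028  0.253  0.268] deg/row 1.48
```

{"name": "apply_moves", "arguments": {"moves": "1 -0.044 -0.167 0.053 -0.028 0.253 0.268;1 -0.044 -0.167 0.053 -0.028 0.253 0.268;1 -0.044 -0.167 0.053 -0.028 0.253 0.268;1 -0.044 -0.167 0.053 -0.028 0.253 0.268;1 -0.044 -0.167 0.053 -0.028 0.253 0.268;1 -0.044 -0.167 0.053 -0.028 0.253 0.268;1 -0.044 -0.167 0.053 -0.028 0.253 0.268;1 -0.044 -0.167 0.053 -0.028 0.253 0.268;1 -0.044 -0.167 0.053 -0.028 0.253 0.268;1 -0.044 -0.167 0.053 -0.028 0.253 0.268;1 0 0 0 0 0 0;1 0 0 0 0 0 0"}}

```text
t: 15.58
eef_pos: [0.5515, 0.2506, 0.1472]
tool_rot: [0.006, 0.995, -0.048, 0.087]
contact_force: [-0.6, -0.9, -5.3]
gripper_width: 0.463
```

```bash
cat > tb.py <<'E'
from h import *
import sys
o=bot.get_obs(); B=BED
print(o['t'],'tool in bed',np.round((np.array(o['eef_pos'])-B[:3,3])@B[:3,:3],4),np.round(B[:3,:3].T@rot(o),3).tolist(),np.round(o['contact_force'],1),o['gripper_width'])
for n in sys.argv[2:]:
    p=cam(n); save(p,n+sys.argv[1]+'.png')
E
python3 tb.py 7 wrist top; python3 - <<'E'
from h import *
T=(tr(BED,[.155,-.002,.012]),bedtool(1,False)); plan(*T,6)
E
```

```text
15.5833 tool in bed [ 0.1551 -0.0057  0.0693] [[1.0, 0.002, -0.0], [0.002, -1.0, -0.004], [-0.0, 0.004, -1.0]] [-0.6 -0.9 -5.3] 0.462886781575604
N 6 shift [-0.004 -0.008  0.081] |mm| 9.7 turn [ 0.01  -0.005 -0.006] deg/row 0.05
```

View pics/wrist7.png

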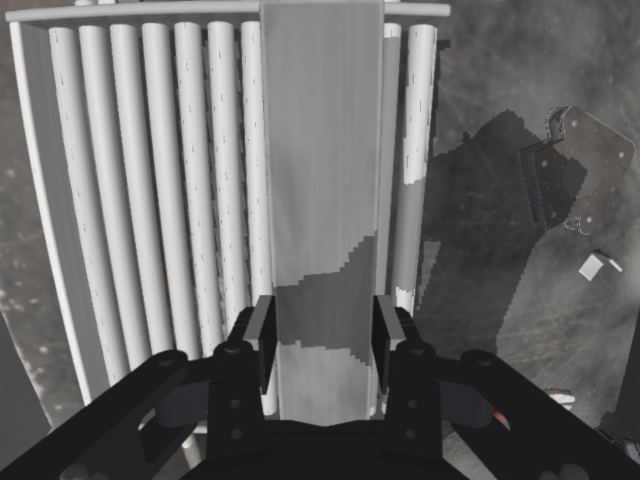

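View pics/top7.png

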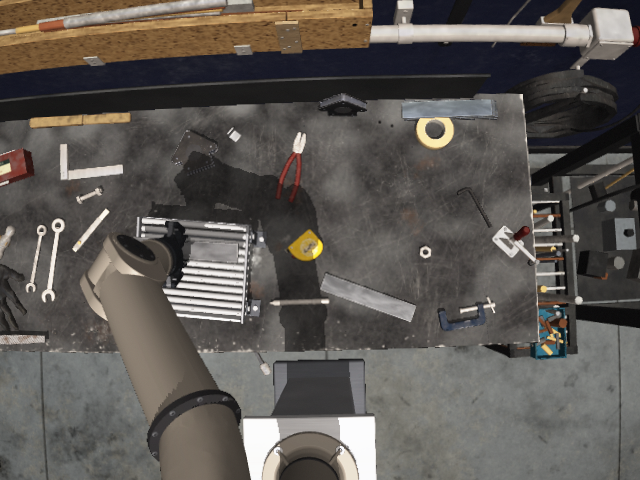

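```bash
python3 - <<'E'
from h import *
o=bot.get_obs(); p=cam('wrist');V=view(p,o); B=BED
t=(np.array(o['eef_pos'])-B[:3,3])@B[:3,:3]; print(t)
im=p['image'].astype(int); print(im[0:8,[300,322,350]].mean(2).T)
for h in (t[2]+.004,t[2]+.007): print(onbed(p,[[263,2],[322,2],[381,2]],h,V))
q=proj(p,tr(B,[[.155,.126,.012],[.0,.126,.012],[.21,.126,.012]]),V); print(q)
E
```

```text
[ 0.15750739 -0.0078549   0.07015079]
[[157.33333333 156.66666667 150.66666667 143.         136.66666667
  134.33333333 135.33333333 135.66666667]
 [161.66666667 160.66666667 153.         144.66666667 138.33333333
  135.66666667 136.         136.66666667]
 [150.66666667 150.66666667 146.         140.66666667 135.33333333
  135.         135.33333333 136.        ]]
[[0.13824631 0.11009887 0.07415079]
 [0.15792211 0.10990299 0.07415079]
 [0.17760998 0.10999805 0.07415079]]
[[0.13867637 0.10920757 0.07715079]
 [0.15792356 0.10901596 0.07715079]
 [0.17718256 0.10910895 0.07715079]]
[[316.04974093   7.10968075]
 [ 15.19334419  21.95380128]
 [428.83438466   8.30823868]]
```

{"name": "apply_moves", "arguments": {"moves": "1 -0.003 -0.008 0.08 0 0 0;1 -0.003 -0.008 0.1 0 0 0;1 -0.003 -0.008 0.1 0 0 0;1 -0.003 -0.008 0.08 0 0 0;1 0 -0.008 0.06 0 0 0;1 0 0 0.05 0 0 0;1 0 0 0 0 0 0;1 0 0 0 0 0 0"}}

```text
t: 16.4
eef_pos: [0.5634, 0.2535, 0.0942]
tool_rot: [0.005, 0.995, -0.05, 0.089]
contact_force: [0.0, -1.0, -5.3]
gripper_width: 0.462
```

```bash
python3 tb.py 8 wrist scene
```

```text
16.4 tool in bed [ 0.1573 -0.0017  0.0152] [[1.0, -0.003, 0.005], [-0.003, -1.0, -0.002], [0.005, 0.002, -1.0]] [ 0.  -1.  -5.3] 0.46172107100650844
```

View pics/wrist8.png

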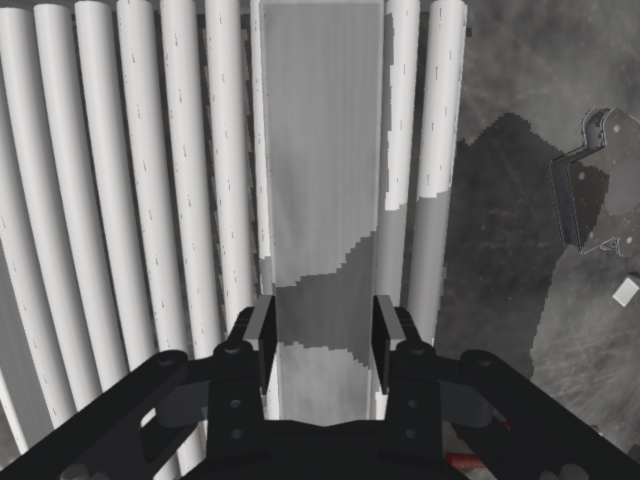

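View pics/scene8.png

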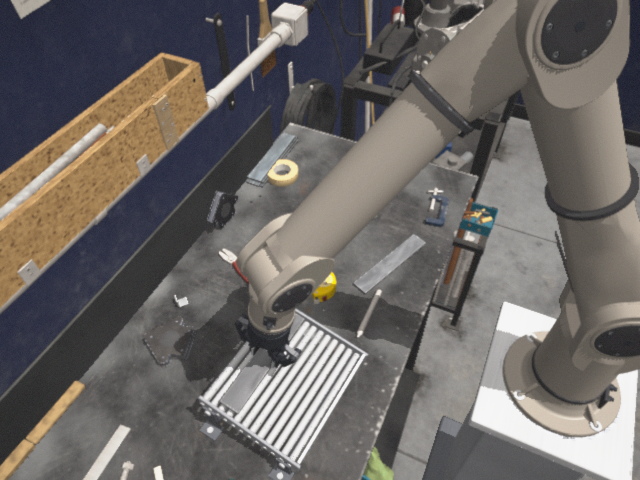

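{"name": "apply_moves", "arguments": {"moves": "1 0 0 0.03 0 0 0;1 0 0 0.025 0 0 0;1 0 0 0.02 0 0 0;1 0 0 0 0 0 0;1 0 0 0 0 0 0"}}

```text
t: 16.92
eef_pos: [0.565, 0.2532, 0.0856]
tool_rot: [0.005, 0.995, -0.05, 0.089]
contact_force: [0.1, -1.3, -6.6]
gripper_width: 0.461
```

```bash
python3 tb.py 9
```

```text
16.9167 tool in bed [ 0.1574 -0.0018  0.0064] [[1.0, -0.003, 0.005], [-0.003, -1.0, -0.002], [0.005, 0.002, -1.0]] [ 0.1 -1.3 -6.6] 0.4611602178420267
```

{"name": "apply_moves", "arguments": {"moves": "1 0 0 0.02 0 0 0;1 0 0 0 0 0 0;1 0 0 0 0 0 0"}}

```text
t: 17.17
eef_pos: [0.5655, 0.2532, 0.0833]
tool_rot: [0.005, 0.995, -0.05, 0.089]
contact_force: [0.1, 0.8, -5.3]
gripper_width: 0.465
```

{"name": "apply_moves", "arguments": {"moves": "1 0 0 0.012 0 0 0;1 0 0 0 0 0 0;1 0 0 0 0 0 0"}}

```text
t: 17.42
eef_pos: [0.5658, 0.2532, 0.0819]
tool_rot: [0.005, 0.995, -0.05, 0.089]
contact_force: [0.4, 0.7, -5.5]
gripper_width: 0.466
```

{"name": "apply_moves", "arguments": {"moves": "1 0 0 0.012 0 0 0;1 0 0 0 0 0 0;1 0 0 0 0 0 0"}}

```text
t: 17.67
eef_pos: [0.5665, 0.2533, 0.0811]
tool_rot: [0.005, 0.995, -0.05, 0.09]
contact_force: [-1.0, -0.7, 0.5]
gripper_width: 0.462
```

{"name": "apply_moves", "arguments": {"moves": "1 0 0 0.01 0 0 0;1 0 0 0 0 0 0;1 0 0 0 0 0 0"}}

```text
t: 17.92
eef_pos: [0.5673, 0.2533, 0.0812]
tool_rot: [0.005, 0.995, -0.05, 0.091]
contact_force: [-4.3, -3.4, 10.4]
gripper_width: 0.464
```

```bash
python3 tb.py 9
```

```text
17.9167 tool in bed [ 0.1589 -0.0015  0.0016] [[1.0, -0.003, 0.008], [-0.003, -1.0, -0.001], [0.008, 0.001, -1.0]] [-4.3 -3.4 10.4] 0.46397841359377623
```

{"name": "apply_moves", "arguments": {"moves": "-1 0 0 -0.01 0 0 0;-1 -0.08 0 -0.3 0 0 0;-1 -0.1 0 -0.34 0 0 0;-1 0 0 -0.3 0 0 0;-1 0 0 -0.3 0 0 0;-1 0 0 -0.2 0 0 0;-1 0 0 0 0 0 0;-1 0 0 0 0 0 0;-1 0 0 0 0 0 0;-1 0 0 0 0 0 0;-1 0 0 0 0 0 0;-1 0 0 0 0 0 0"}}

```text
t: 18.92
eef_pos: [0.5143, 0.2583, 0.2447]
tool_rot: [0.006, 0.995, -0.05, 0.089]
contact_force: [0.1, -1.3, -0.2]
gripper_width: 1.0
```

{"name": "apply_moves", "arguments": {"moves": "-1 0 0 -0.1 0 0 0;-1 0 0 0 0 0 0;-1 0 0 0 0 0 0;-1 0 0 0 0 0 0;-1 0 0 0 0 0 0;-1 0 0 0 0 0 0;-1 0 0 0 0 0 0;-1 0 0 0 0 0 0;-1 0 0 0 0 0 0;-1 0 0 0 0 0 0;-1 0 0 0 0 0 0;-1 0 0 0 0 0 0"}}

```text
t: 19.92
eef_pos: [0.5125, 0.2589, 0.2578]
tool_rot: [0.005, 0.995, -0.05, 0.09]
contact_force: [0.3, -0.3, 0.2]
gripper_width: 1.001
```

```bash
python3 tb.py 10 wrist scene
```

```text
19.9167 tool in bed [ 0.1353 -0.0013  0.1851] [[1.0, -0.003, 0.005], [-0.003, -1.0, -0.002], [0.005, 0.002, -1.0]] [ 0.3 -0.3  0.2] 1.001402357012272
```

View pics/wrist10.png

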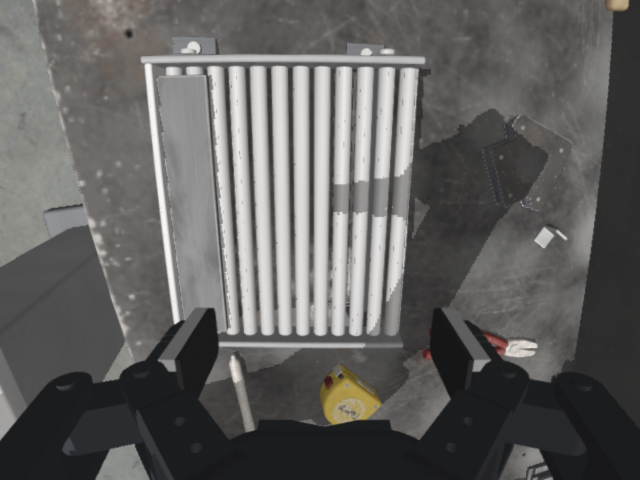

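View pics/scene10.png

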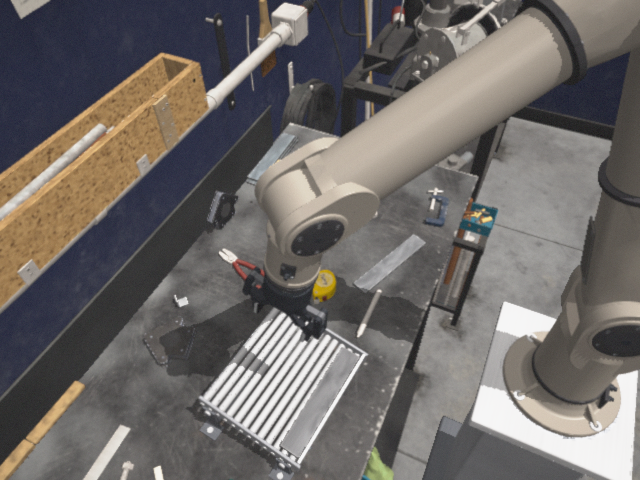

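```bash
cat > bm.py <<'E'
from h import *
for n in ['wrist','top','scene']:
    o=bot.get_obs(); p=cam(n);V=view(p,o)
    for r in nets.outline_of(p,'bar_a')[:3]:
        m=r['region'].astype(np.uint8); c=max(cv2.findContours(m,0,1)[0],key=cv2.contourArea)
        w=onbed(p,c.reshape(-1,2),.008,V)[:,:2].astype(np.float32)
        print(n,round(r['score'],2),np.round(r['rect']),[np.round(a,4) for a in cv2.minAreaRect(w)])
E
python3 bm.py
python3 - <<'E'
import cv2
a=cv2.imread('pics/wrist10.png')[40:350,130:260]; cv2.imwrite('pics/z10.png',cv2.resize(a,None,fx=1.9,fy=1.9,interpolation=cv2.INTER_CUBIC))
E
```

```text
wrist 0.59 [158.  77. 226. 332.] [array([0.0216, 0.0023]), array([0.2336, 0.0447]), np.float64(89.4526)]
wrist 0.43 [139.  36. 424. 348.] [array([0.102 , 0.0072]), array([0.2796, 0.227 ]), np.float64(89.3018)]
top 0.86 [322. 274. 418. 321.] [array([ 0.0677, -0.4138]), array([0.2216, 0.0422]), np.float64(74.4224)]
top 0.65 [135. 216. 249. 325.] [array([ 0.1044, -0.0035]), array([0.2699, 0.2271]), np.float64(88.913)]
top 0.57 [158. 293. 238. 320.] [array([ 0.0201, -0.0222]), array([0.1934, 0.0455]), np.float64(89.7457)]
scene 0.87 [355. 233. 426. 296.] [array([ 0.0525, -0.366 ]), array([0.2265, 0.0392]), np.float64(75.3186)]
scene 0.75 [282. 347. 360. 458.] [array([0.0228, 0.0033]), array([0.2355, 0.0436]), np.float64(89.7313)]
```

View pics/z10.png

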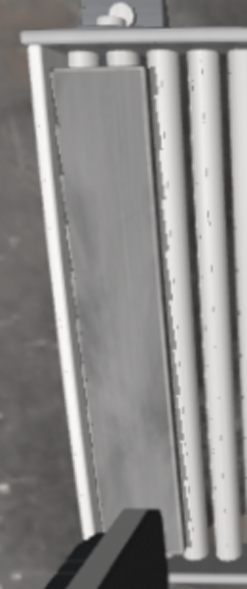

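```bash
python3 - <<'E'
from h import *
o=bot.get_obs();print(o['t'],np.round(o['eef_pos'],3),np.round(o['q'],2))
plan([.450,-.149,.14],down(-21.5),12)
E
```

```text
20.3167 [0.512 0.259 0.258] [-0.25  0.25 -0.46  1.86  0.29  0.95 -0.96]
N 12 shift [0.013 0.287 0.083] |mm| 35.9 turn [-0.028 -0.213  0.327] deg/row 1.56
```

{"name": "apply_moves", "arguments": {"moves": "-1 0.013 0.287 0.083 -0.028 -0.213 0.327;-1 0.013 0.287 0.083 -0.028 -0.213 0.327;-1 0.013 0.287 0.083 -0.028 -0.213 0.327;-1 0.013 0.287 0.083 -0.028 -0.213 0.327;-1 0.013 0.287 0.083 -0.028 -0.213 0.327;-1 0.013 0.287 0.083 -0.028 -0.213 0.327;-1 0.013 0.287 0.083 -0.028 -0.213 0.327;-1 0.013 0.287 0.083 -0.028 -0.213 0.327;-1 0.013 0.287 0.083 -0.028 -0.213 0.327;-1 0.013 0.287 0.083 -0.028 -0.213 0.327;-1 0.013 0.287 0.083 -0.028 -0.213 0.327;-1 0.013 0.287 0.083 -0.028 -0.213 0.327"}}

```text
t: 21.32
eef_pos: [0.4492, -0.1501, 0.1392]
tool_rot: [-0.0, 0.982, -0.187, 0.0]
contact_force: [-0.1, 0.1, -0.4]
gripper_width: 1.0
```

{"name": "apply_moves", "arguments": {"moves": "-1 0 0 0 0 0 0;-1 0 0 0 0 0 0;-1 0 0 0 0 0 0"}}

```text
t: 21.57
eef_pos: [0.4499, -0.148, 0.1395]
tool_rot: [-0.0, 0.982, -0.186, 0.0]
contact_force: [-0.4, 1.1, -0.0]
gripper_width: 1.0
```

```bash
python3 wb.py w12.png; python3 wb.py w12b.png; python3 -c "
from h import *
o=bot.get_obs();R_=rot(o);print(R_[:,2],np.degrees(np.arctan2(R_[1,0],R_[0,0])),np.round(o['q'],2))"
```

```text
21.5667 [ 0.4499 -0.148   0.1395]
0.59 [277.8, 79.3, 334.5, 370.2] [array([ 0.4357, -0.1501]), array([0.2311, 0.0432]), np.float64(68.4934)]
21.6667 [ 0.4503 -0.1471  0.1398]
0.94 [277.8, 80.9, 336.4, 372.8] [array([ 0.4358, -0.1497]), array([0.2322, 0.0431]), np.float64(68.507)]
[ 1.22258316e-03  1.50542560e-04 -9.99999241e-01] -21.363952821777133 [ 0.37  0.28 -0.22  2.1   0.08  0.77 -0.27]
```

View pics/w12.png

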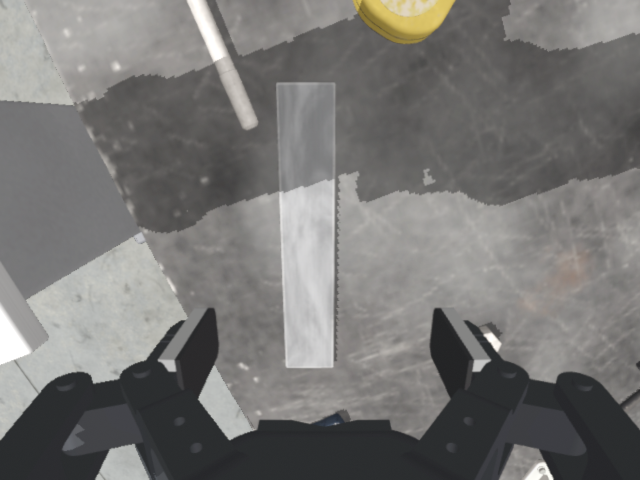

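```bash
python3 - <<'E'
from h import *
plan([.4358,-.1495,0.0],down(-21.5),7)
E
```

```text
N 7 shift [-0.015  0.009  0.166] |mm| 20.1 turn [-0.001 -0.002  0.005] deg/row 0.02
```

{"name": "apply_moves", "arguments": {"moves": "-1 -0.05 0.02 0.2 0 0 0;-1 -0.05 0.02 0.25 0 0 0;-1 -0.005 0.02 0.25 0 0 0;-1 0 0 0.21 0 0 0;-1 0 0 0.15 0 0 0;-1 0 0 0.1 0 0 0;-1 0 0 0 0 0 0;-1 0 0 0 0 0 0", "force": 60}}

```text
t: 22.43
eef_pos: [0.4352, -0.1498, 0.0001]
tool_rot: [-0.0, 0.983, -0.186, -0.0]
contact_force: [-0.1, 0.8, -0.1]
gripper_width: 0.999
```

{"name": "apply_moves", "arguments": {"moves": "1 0 0 0 0 0 0;1 0 0 0 0 0 0;1 0 0 0 0 0 0;1 0 0 0 0 0 0;1 0 0 0 0 0 0;1 0 0 0 0 0 0"}}

```text
t: 22.93
eef_pos: [0.4356, -0.1507, 0.0014]
tool_rot: [0.0, 0.982, -0.187, 0.001]
contact_force: [-2.6, 0.9, 10.5]
gripper_width: 0.466
```

{"name": "apply_moves", "arguments": {"moves": "1 0 0 -0.03 0 0 0;1 0 0 -0.07 0 0 0;1 0 0 -0.15 0 0 0;1 0 0 -0.25 0 0 0;1 0 0 -0.3 0 0 0;1 0 0 -0.3 0 0 0;1 0 0 -0.3 0 0 0;1 0 0 -0.2 0 0 0;1 0 0 -0.1 0 0 0;1 0 0 0 0 0 0"}}

```text
t: 23.77
eef_pos: [0.4363, -0.151, 0.2074]
tool_rot: [0.0, 0.982, -0.187, 0.003]
contact_force: [0.5, -0.4, -5.8]
gripper_width: 0.465
```

```bash
python3 - <<'E'
from h import *
o=bot.get_obs(); p=cam('wrist'); V=view(p,o); save(p,'w13.png'); print(o['t'],np.round(o['eef_pos'],4),o['gripper_width'],np.round(o['contact_force'],1),np.round(o['torque'],2))
T=(tr(BED,[.155,-.004,.09]),bedtool(1,False)); print(T[0]); plan(*T,12)
E
```

```text
23.7667 [ 0.4363 -0.151   0.2074] 0.4646005111676297 [ 0.5 -0.4 -5.8] [-0.01 -0.07  0.02]
[0.54797261 0.25264859 0.16754817]
N 12 shift [ 0.005 -0.291  0.028] |mm| 35.1 turn [ 0.029  0.204 -0.331] deg/row 1.56
```

View pics/w13.png

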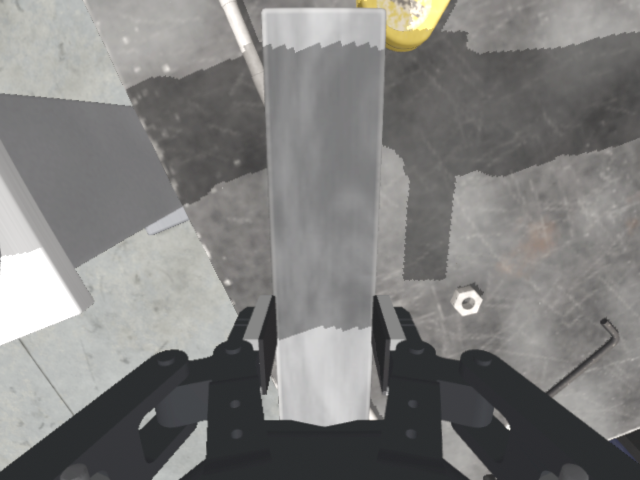

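{"name": "apply_moves", "arguments": {"moves": "1 0.005 -0.15 0.01 0.029 0.204 -0.331;1 0.005 -0.29 0.028 0.029 0.204 -0.331;1 0.005 -0.31 0.028 0.029 0.204 -0.331;1 0.005 -0.31 0.028 0.029 0.204 -0.331;1 0.005 -0.31 0.028 0.029 0.204 -0.331;1 0.005 -0.31 0.028 0.029 0.204 -0.331;1 0.005 -0.31 0.028 0.029 0.204 -0.331;1 0.005 -0.31 0.028 0.029 0.204 -0.331;1 0.005 -0.31 0.028 0.029 0.204 -0.331;1 0.005 -0.31 0.028 0.029 0.204 -0.331;1 0.005 -0.31 0.028 0.029 0.204 -0.331;1 0.005 -0.2 0.028 0.029 0.204 -0.331"}}

```text
t: 24.82
eef_pos: [0.543, 0.2502, 0.1662]
tool_rot: [0.003, 0.995, -0.046, 0.085]
contact_force: [1.1, 0.4, -4.1]
gripper_width: 0.463
```

{"name": "apply_moves", "arguments": {"moves": "1 0 0 0 0 0 0;1 0 0 0 0 0 0"}}

```text
t: 24.98
eef_pos: [0.5424, 0.2472, 0.1659]
tool_rot: [0.004, 0.995, -0.046, 0.084]
contact_force: [0.4, -1.1, -4.5]
gripper_width: 0.465
```

```bash
python3 tb.py 14 wrist; python3 tb.py 15; python3 - <<'E'
from h import *
T=(tr(BED,[.157,-.003,.015]),bedtool(1,False)); plan(*T,6)
E
```

```text
24.9833 tool in bed [ 0.1498 -0.0099  0.0893] [[1.0, 0.005, -0.007], [0.005, -1.0, -0.0], [-0.007, 0.0, -1.0]] [ 0.4 -1.1 -4.5] 0.4652623662788804
25.0333 tool in bed [ 0.1506 -0.012   0.0894] [[1.0, 0.002, -0.006], [0.002, -1.0, -0.002], [-0.006, 0.002, -1.0]] [ 0.1 -1.1 -4.7] 0.462853190322607
N 6 shift [ 0.009 -0.013  0.103] |mm| 12.5 turn [0.004 0.015 0.005] deg/row 0.07
```

View pics/wrist14.png

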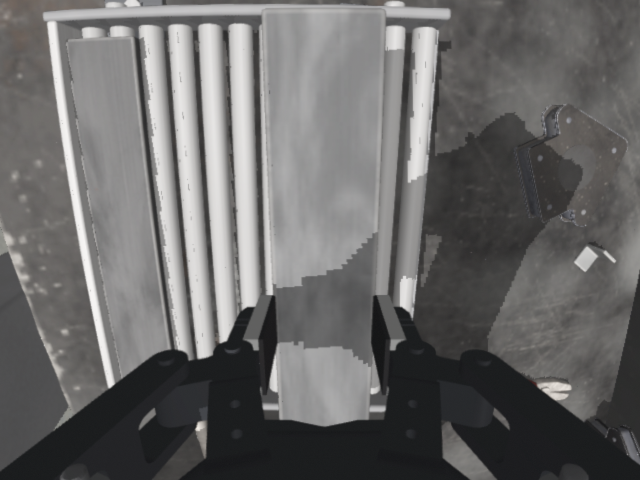

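{"name": "apply_moves", "arguments": {"moves": "1 0.009 -0.013 0.08 0 0.015 0;1 0.009 -0.013 0.14 0 0.015 0;1 0.009 -0.013 0.14 0 0.015 0;1 0.009 -0.013 0.12 0 0.015 0;1 0.009 -0.013 0.08 0 0.015 0;1 0.009 -0.013 0.06 0 0.015 0;1 0 0 0 0 0 0;1 0 0 0 0 0 0"}}

```text
t: 25.7
eef_pos: [0.5651, 0.2528, 0.0963]
tool_rot: [0.004, 0.995, -0.049, 0.089]
contact_force: [-1.0, 0.5, -4.3]
gripper_width: 0.46
```

```bash
python3 tb.py 16 wrist; python3 tb.py 17
```

```text
25.7 tool in bed [ 0.1594 -0.0022  0.0169] [[1.0, 0.0, 0.004], [0.0, -1.0, 0.0], [0.004, -0.0, -1.0]] [-1.   0.5 -4.3] 0.4599340673988572
25.75 tool in bed [ 0.1597 -0.002   0.0174] [[1.0, 0.0, 0.005], [0.0, -1.0, 0.001], [0.005, -0.001, -1.0]] [-0.2 -0.4 -5.6] 0.46562306004463033
```

View pics/wrist16.png

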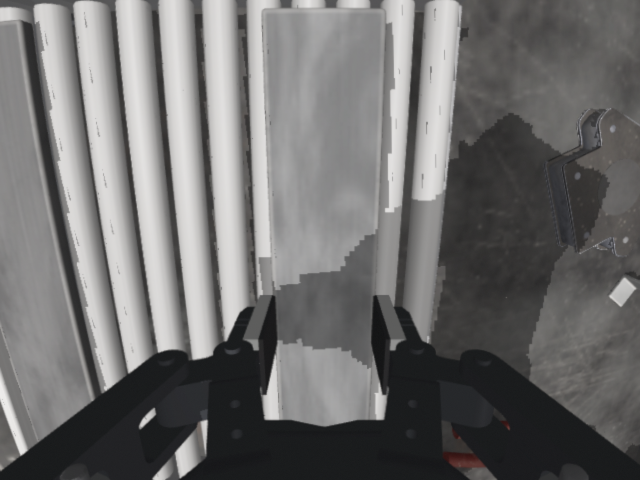

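Aligned. I'll lower to about 4 mm, then ease into contact.

{"name": "apply_moves", "arguments": {"moves": "1 0 0 0.04 0 0 0;1 0 0 0.035 0 0 0;1 0 0 0.025 0 0 0;1 0 0 0.01 0 0 0;1 0 0 0 0 0 0;1 0 0 0 0 0 0"}}

```text
t: 26.25
eef_pos: [0.5674, 0.2526, 0.0834]
tool_rot: [0.004, 0.995, -0.048, 0.089]
contact_force: [-0.3, 0.1, -4.5]
gripper_width: 0.466
```

{"name": "apply_moves", "arguments": {"moves": "1 0 0 0.012 0 0 0;1 0 0 0 0 0 0;1 0 0 0 0 0 0"}}

```text
t: 26.5
eef_pos: [0.5677, 0.2526, 0.0821]
tool_rot: [0.004, 0.995, -0.049, 0.089]
contact_force: [-0.6, -0.1, -4.4]
gripper_width: 0.462
```

```bash
python3 tb.py 17
```

```text
26.5 tool in bed [ 0.1595 -0.0022  0.0024] [[1.0, 0.0, 0.004], [0.0, -1.0, 0.0], [0.004, -0.0, -1.0]] [-0.6 -0.1 -4.4] 0.46150681770903773
```

{"name": "apply_moves", "arguments": {"moves": "1 0 0 0.012 0 0 0;1 0 0 0 0 0 0;1 0 0 0 0 0 0"}}

```text
t: 26.75
eef_pos: [0.5686, 0.2526, 0.0817]
tool_rot: [0.004, 0.995, -0.049, 0.09]
contact_force: [-2.2, -1.3, 4.6]
gripper_width: 0.467
```

In contact. Releasing the same way as before.

{"name": "apply_moves", "arguments": {"moves": "-1 0 0 -0.01 0 0 0;-1 -0.08 0 -0.3 0 0 0;-1 -0.1 0 -0.34 0 0 0;-1 0 0 -0.3 0 0 0;-1 0 0 -0.3 0 0 0;-1 0 0 -0.3 0 0 0;-1 0 0 0 0 0 0;-1 0 0 0 0 0 0;-1 0 0 0 0 0 0;-1 0 0 0 0 0 0;-1 0 0 0 0 0 0;-1 0 0 0 0 0 0"}}

```text
t: 27.75
eef_pos: [0.5139, 0.2573, 0.2577]
tool_rot: [0.005, 0.995, -0.049, 0.088]
contact_force: [-0.4, -0.3, 0.6]
gripper_width: 1.002
```

{"name": "apply_moves", "arguments": {"moves": "-1 0 0 0 0 0 0;-1 0 0 0 0 0 0;-1 0 0 0 0 0 0;-1 0 0 0 0 0 0;-1 0 0 0 0 0 0;-1 0 0 0 0 0 0;-1 0 0 0 0 0 0;-1 0 0 0 0 0 0;-1 0 0 0 0 0 0;-1 0 0 0 0 0 0;-1 0 0 0 0 0 0;-1 0 0 0 0 0 0"}}

```text
t: 28.75
eef_pos: [0.5142, 0.2577, 0.259]
tool_rot: [0.004, 0.995, -0.049, 0.089]
contact_force: [0.4, -0.6, 0.4]
gripper_width: 1.001
```

```bash
python3 tb.py 18 wrist scene; python3 bm.py
```

```text
28.75 tool in bed [ 0.1373 -0.0023  0.186 ] [[1.0, 0.0, 0.004], [0.0, -1.0, 0.0], [0.004, -0.0, -1.0]] [ 0.4 -0.6  0.4] 1.0013861113049418
wrist 0.83 [157.  74. 222. 328.] [array([0.0207, 0.0027]), array([0.2326, 0.0429]), np.float64(89.3388)]
wrist 0.72 [207.  76. 269. 335.] [array([ 0.0634, -0.0005]), array([0.2307, 0.0437]), np.float64(89.7126)]
top 0.97 [159. 274. 242. 300.] [array([ 0.0631, -0.0242]), array([0.1911, 0.0433]), np.float64(89.9663)]
top 0.73 [156. 291. 238. 321.] [array([ 0.02  , -0.0232]), array([0.0425, 0.1908]), np.float64(0.2968)]
scene 0.94 [282. 348. 360. 460.] [array([0.022 , 0.0022]), array([0.2368, 0.0424]), np.float64(89.5163)]
scene 0.56 [263. 336. 342. 446.] [array([0.0643, 0.0006]), array([0.043 , 0.2325]), np.float64(0.0475)]
```

View pics/wrist18.png

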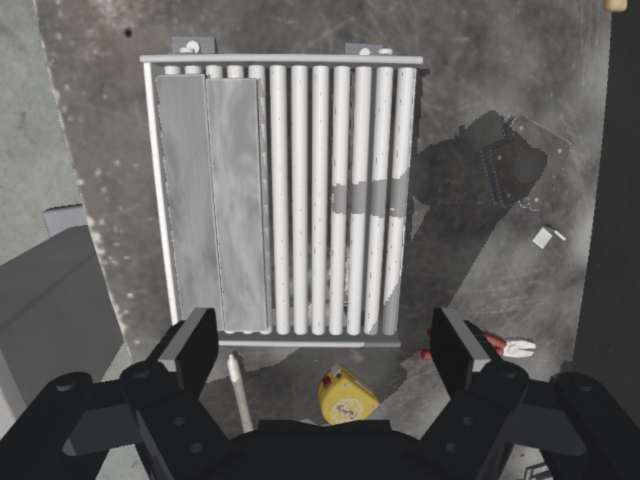

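View pics/scene18.png

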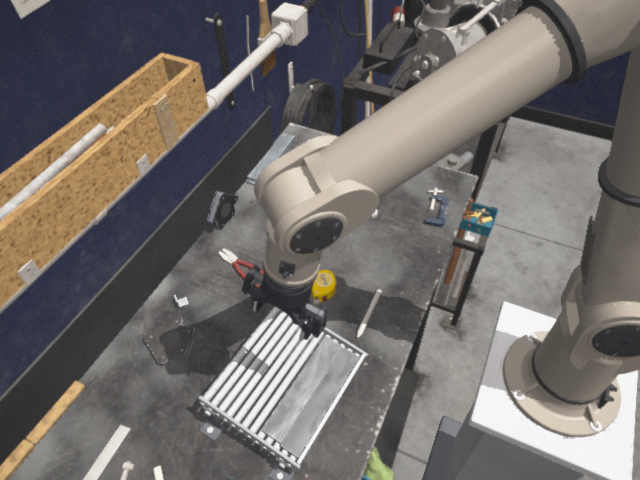

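Both bars lie square: the first at bed x ≈ 21, the second at ≈ 63.5. The tape is flat on the bench and the arm is clear, so I'm handing in.

```bash
python3 -c "
from station import bot
print(bot.hand_in())"
```

```text
the job is handed in; nothing more can be done
None
```

I finished the whole job and handed it in at about 29 s of the 72 s allowed; no verdict is reported.

- **Tape measure:** it came off the rollers and lies flat on the bench near (0.56, -0.01). That is about 0.28 m from the magazine's middle in y, so well clear. One network query for its origin in the top view, right after release, returned nothing; its place comes from the release pose and the pictures.
- **Bars:** I set each one down on the rollers at bed x ≈ 0.16, released it at contact, and it rolled down by itself.

| Last check | First bar | Second bar |
|---|---|---|
| Bed x (three cameras) | 20–22 mm | 63–64 mm |
| Off the middle line (wrist and scene cameras) | 2–3 mm | within 1 mm |
| Out of square | under 0.7° | under 0.3° |

- **Disagreement:** the top camera put both bars about 23 mm off the middle line. It saw only about 190 mm of each bar's length because the arm covered one end, so I went with the wrist and scene cameras.
- **Bystanders:** I did not touch any of them. They look unmoved in the pictures, but I did not measure their positions again.
- **Arm:** it ended about 0.19 m above the rollers, with contact force at noise level.

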